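# Tilt out the capacitor bin and scoop capacitors into the kit tray

## Robot

A 6-joint arm with a two-finger parallel gripper is mounted at the origin on the work surface. World frame = base frame: x ahead of the robot, y to its left, z up, the work surface at z = 0. Lengths are in mm, angles in rad, forces in N, time in s.
With the tool pointing down it reaches from about 300 to 1000 mm from the base axis. Payload 5.1 kg.
Tool frame: the origin (TCP) lies on the centre line of the jaws, within the pads' length; the fingertips stand 14 mm ahead of it and the grasp point (between the pads) lies 5 mm behind it; z points along the fingers, y is the line along which they close (so a half turn about z gives the same grasp; the last joint's range is limited). The gripper opens to 95 mm and grips with 3 to 60 N. Pads are 20 mm wide; open, the fingers measure 119 mm over their backs; the gripper's body (75 mm by 180 mm) begins 59 mm behind the grasp point.
Start: joints at [-1.387, 0.124, 1.65, -0, 1.367, -0.083], TCP at [171.337, -626.999, 228.656] pointing down, gripper open.
Joint ranges: [-2.61, 2.61], [-1.02, 2.33], [0.03, 2.71], [-1.35, 4.49], [0.32, 2.68], [-2.91, 2.91]. Speed limits (rad/s): [2.57, 2.57, 3.14, 3.14, 3.14, 3.14].

## Interface

Orientations are given as a rotation vector (axis times angle).
In Python, from plant import ctrl gives the robot as it stands.
- The arm moves only by the tool send_rows, never from a script. Its arguments are lists of equal length, an entry for each row: "jaw": the gripper command: -1 is shut, 1 is fully open, values between are in proportion; "offset": the shift along the tool's x, y, z in mm, a list of three; "yaw": the turn about the tool's z in rad. In form: {"jaw": [jaw, ...], "offset": [[x, y, z], ...], "yaw": [yaw, ...]}. A call has 1 to 12 rows; each row is the pose to reach, as a shift and turn from the pose commanded when the call began, along the tool's axes at that moment; what a row does not reach only later rows make up. A row lasts 1/8 s, in which the tool goes at most 62.5 mm and 10.7 degrees, less where a joint would pass 70% of its speed; a pose out of reach is approached as far as the arm can. A call with a gripper value outside its range is refused whole. The fingers move at their own pace and stop on an object; "squeeze" is the grip in N (left out, the last holds). Time passes only in rows, so rows that repeat a pose let the fingers close. It gives the time, the measured TCP pose, the force, the opening and the grip force at its end, in the units of the state.
- ctrl.read_state(): the state, without advancing time (a new reading comes with each control period).
- ctrl.snapshot(name): name is "scene" or "top"; returns a dict with "image" (480x640x3 uint8, red, green, blue), "z_map" (480x640 float32, mm along the optical axis (not along the pixel's ray), 0 where there is no reading), "intrinsics" (3x3 intrinsics, pixels), "distortion" ([k1, k2, p1, p2, k3] as OpenCV has them; the pictures are not rectified), "view" (4x4, takes a point from world to camera coordinates). Camera axes: x right, y up, looking along -z (the intrinsics and any distortion apply to the point x, -y, -z); pixel columns grow to the right and rows downward; lengths in mm; the calibration is good to about 2 mm. A picture is of the moment at which its call begins.
- ctrl.hand_in(): hands the job in; it is judged then, once.
The state is a dict: "clock": time; "joint_pos": joint angles; "joint_velocities": joint speeds; "joint_efforts": joint torques, N m; "eef_pos": TCP position; "ee_rot": TCP orientation; "ft_force": force on the tool from outside, world axes, zero at the start; "torque": the same for the moment, N m; "width": finger opening in mm; "grasp_force": force on a finger pad.
Only numpy, scipy, OpenCV 4.12 (cv2) and the standard library are available. Lean on these libraries where they do the work, as an engineer would, in place of code of your own. Each camera call takes 0.05 s, during which the arm holds its last target. There are 200 camera calls.

## Task

Swing the bin that holds the black cylindrical capacitors all the way forward out of the rack, and with the aluminium scoop lift capacitors out of its mouth and tip at least two of them into the grey tray; never touch the capacitors with the gripper and spill none on the bench. Finish with the scoop laid down flat on the bench and that bin left fully tilted out for the next batch. Keep the tray in its place, and leave the other two bins, the bottle and the solder spool as they are.

Things in the scene. Friction and masses are not known exactly. Their poses are not given: they have to be found in the camera images.
- rack: fixed steel base plate, 158 x 484 x 8 mm (long side along y);  carries three tilt-bin units 156 mm wide at 158 mm spacing, in any order, open on top. A flat red mat with a circuit board and a screwdriver (under 40 mm high) lies before the robot. Origin: centre of its underside; x points from the bin fronts (robot side) into the rack. Nothing of it stands above the bins' lips.
- cap_unit_bin (a joint): tilt of the capacitor bin, rad: 0 upright (closed), 1.10 fully forward against its stop. The pivot has 0.3 N m of friction; about 6 N of pull at the lip moves it; past its balance it tips on to the stop by itself or stays where left. The capacitors then gather in the corner at the pivot, on the front panel, which is now a slope falling from lip to pivot.
- cap_unit_bin_pivot (a point): capacitor bin's lower front edge, mid-width, 18 mm high; pivot axis along y. Turns with the bin: z up the front panel, x into the bin. In this frame (mm): front panel x 0-3, z 0-150; floor z 0-3, x 0-110; back wall x 107-110, 40 high; side walls y +-71.5 to 74.5, full depth up to z 40, then cut along a line from (x 110, z 40) to (x 30, z 150). Open on top.
- cap_unit_bin_lip (a point): top edge of the capacitor bin's grey front panel, mid-width, outer face; 150 mm from the pivot, 168 mm above the bench when upright. A finger lip 14 mm deep, 3 mm thick, 129 mm wide sticks out forward from it; fingertips can also hook behind the panel from inside, where it is open from above. Inside, a 45-degree chamfer fills the bottom front corner (x 3, z 25 to x 25, z 3 in the pivot frame).
- sink_unit_bin_lip (a point): the same point of the bin full of finned aluminium heat sinks, to be left alone (it may stand up to 0.15 rad ajar)
- relay_unit_bin_lip (a point): the same point of the bin full of white block-shaped relays, to be left alone (it may stand up to 0.15 rad ajar)
- cap1: black can capacitor, cylinder 35 mm diameter, 55 mm long (60 with its two short pins), smooth sleeve (friction about 0.3), about 45 g; origin at the centre of the can, its y along the can's axis. Lies on the bin floor at the start (four alike)
- cap2: black can capacitor, cylinder 35 mm diameter, 55 mm long (60 with its two short pins), smooth sleeve (friction about 0.3), about 45 g; origin at the centre of the can, its y along the can's axis. Lies on the bin floor at the start
- cap3: black can capacitor, cylinder 35 mm diameter, 55 mm long (60 with its two short pins), smooth sleeve (friction about 0.3), about 45 g; origin at the centre of the can, its y along the can's axis. Lies on the bin floor at the start
- cap4: black can capacitor, cylinder 35 mm diameter, 55 mm long (60 with its two short pins), smooth sleeve (friction about 0.3), about 45 g; origin at the centre of the can, its y along the can's axis. Lies on the bin floor at the start
- scoop: flat aluminium bench scoop with black bar handle, 200 mm long, 150 g, lying on the bench. Origin: underside, mid-length; x towards the open nose, z up. Pan: x +5 to +100 mm, 132 mm wide, sheet 2 mm; back wall 50 mm high, side walls 40 mm high at the back, falling to 20 mm and ending at x +70. Handle: rubber-covered bar 20 mm wide, 30 mm high, x -100 to +5, mid-height 43 mm above the underside.
- scoop_grip (a point): grip point in the middle of the handle's section, 15 mm behind the scoop's origin and 43 mm above its underside (115 mm behind the nose edge); same axes as the scoop
- scoop_pan (a point): point in the middle of the scoop's pan, 55 mm ahead of the scoop's origin and 20 mm above its underside
- tray: loose grey plastic open tray, 160 (its x) x 140 (its y) x 40 mm high, walls and floor 4 mm, 450 g, on the bench; origin: centre of its underside
- bottle: white dispenser bottle, 52 mm diameter, 130 mm tall, standing in front of the relay bin; origin: centre of its underside
- spool: solder spool, 60 mm diameter, 50 mm tall, standing on end in front of the heat-sink bin; origin: centre of its underside
There are look-alikes about, which are no part of the job. What is shaped like the cap2 but purple is not meant. What is shaped like the cap3 but orange is not meant.

How it is judged (in metres and radians):
On the way, in this order (a step that is already met when the one before it is completed fails the run):
1. the capacitor bin is swung fully forward (value of joint cap_unit_bin above 0.95 rad), for 0.2 s.
2. at least one capacitor has been lifted clear of the bin in the scoop (((distance between cap1 and scoop_pan below 0.075 m and height (world z) of cap1 above 0.17 m) or (distance between cap2 and scoop_pan below 0.075 m and height (world z) of cap2 above 0.17 m) or (distance between cap3 and scoop_pan below 0.075 m and height (world z) of cap3 above 0.17 m) or (distance between cap4 and scoop_pan below 0.075 m and height (world z) of cap4 above 0.17 m))), for 0.1 s.
3. at least two capacitors lie in the tray ((((x of cap1 in the frame of tray between -0.08 and 0.08 m and y of cap1 in the frame of tray between -0.07 and 0.07 m and z of cap1 in the frame of tray between 0.005 and 0.065 m) and (x of cap2 in the frame of tray between -0.08 and 0.08 m and y of cap2 in the frame of tray between -0.07 and 0.07 m and z of cap2 in the frame of tray between 0.005 and 0.065 m)) or ((x of cap1 in the frame of tray between -0.08 and 0.08 m and y of cap1 in the frame of tray between -0.07 and 0.07 m and z of cap1 in the frame of tray between 0.005 and 0.065 m) and (x of cap3 in the frame of tray between -0.08 and 0.08 m and y of cap3 in the frame of tray between -0.07 and 0.07 m and z of cap3 in the frame of tray between 0.005 and 0.065 m)) or ((x of cap1 in the frame of tray between -0.08 and 0.08 m and y of cap1 in the frame of tray between -0.07 and 0.07 m and z of cap1 in the frame of tray between 0.005 and 0.065 m) and (x of cap4 in the frame of tray between -0.08 and 0.08 m and y of cap4 in the frame of tray between -0.07 and 0.07 m and z of cap4 in the frame of tray between 0.005 and 0.065 m)) or ((x of cap2 in the frame of tray between -0.08 and 0.08 m and y of cap2 in the frame of tray between -0.07 and 0.07 m and z of cap2 in the frame of tray between 0.005 and 0.065 m) and (x of cap3 in the frame of tray between -0.08 and 0.08 m and y of cap3 in the frame of tray between -0.07 and 0.07 m and z of cap3 in the frame of tray between 0.005 and 0.065 m)) or ((x of cap2 in the frame of tray between -0.08 and 0.08 m and y of cap2 in the frame of tray between -0.07 and 0.07 m and z of cap2 in the frame of tray between 0.005 and 0.065 m) and (x of cap4 in the frame of tray between -0.08 and 0.08 m and y of cap4 in the frame of tray between -0.07 and 0.07 m and z of cap4 in the frame of tray between 0.005 and 0.065 m)) or ((x of cap3 in the frame of tray between -0.08 and 0.08 m and y of cap3 in the frame of tray between -0.07 and 0.07 m and z of cap3 in the frame of tray between 0.005 and 0.065 m) and (x of cap4 in the frame of tray between -0.08 and 0.08 m and y of cap4 in the frame of tray between -0.07 and 0.07 m and z of cap4 in the frame of tray between 0.005 and 0.065 m)))), for 0.2 s.
At the end, for the whole second after the job is handed in: at least two capacitors inside the tray (centre under 65 mm above its underside), the others in the tray or the capacitor bin, all at rest; that bin tilted out (over 0.95 rad); scoop flat on the bench (underside below 20 mm, within 0.12 rad of level), released, at rest ((((x of cap1 in the frame of tray between -0.08 and 0.08 m and y of cap1 in the frame of tray between -0.07 and 0.07 m and z of cap1 in the frame of tray between 0.005 and 0.065 m) and (x of cap2 in the frame of tray between -0.08 and 0.08 m and y of cap2 in the frame of tray between -0.07 and 0.07 m and z of cap2 in the frame of tray between 0.005 and 0.065 m)) or ((x of cap1 in the frame of tray between -0.08 and 0.08 m and y of cap1 in the frame of tray between -0.07 and 0.07 m and z of cap1 in the frame of tray between 0.005 and 0.065 m) and (x of cap3 in the frame of tray between -0.08 and 0.08 m and y of cap3 in the frame of tray between -0.07 and 0.07 m and z of cap3 in the frame of tray between 0.005 and 0.065 m)) or ((x of cap1 in the frame of tray between -0.08 and 0.08 m and y of cap1 in the frame of tray between -0.07 and 0.07 m and z of cap1 in the frame of tray between 0.005 and 0.065 m) and (x of cap4 in the frame of tray between -0.08 and 0.08 m and y of cap4 in the frame of tray between -0.07 and 0.07 m and z of cap4 in the frame of tray between 0.005 and 0.065 m)) or ((x of cap2 in the frame of tray between -0.08 and 0.08 m and y of cap2 in the frame of tray between -0.07 and 0.07 m and z of cap2 in the frame of tray between 0.005 and 0.065 m) and (x of cap3 in the frame of tray between -0.08 and 0.08 m and y of cap3 in the frame of tray between -0.07 and 0.07 m and z of cap3 in the frame of tray between 0.005 and 0.065 m)) or ((x of cap2 in the frame of tray between -0.08 and 0.08 m and y of cap2 in the frame of tray between -0.07 and 0.07 m and z of cap2 in the frame of tray between 0.005 and 0.065 m) and (x of cap4 in the frame of tray between -0.08 and 0.08 m and y of cap4 in the frame of tray between -0.07 and 0.07 m and z of cap4 in the frame of tray between 0.005 and 0.065 m)) or ((x of cap3 in the frame of tray between -0.08 and 0.08 m and y of cap3 in the frame of tray between -0.07 and 0.07 m and z of cap3 in the frame of tray between 0.005 and 0.065 m) and (x of cap4 in the frame of tray between -0.08 and 0.08 m and y of cap4 in the frame of tray between -0.07 and 0.07 m and z of cap4 in the frame of tray between 0.005 and 0.065 m))) and ((x of cap1 in the frame of tray between -0.08 and 0.08 m and y of cap1 in the frame of tray between -0.07 and 0.07 m and z of cap1 in the frame of tray between 0.005 and 0.065 m) or (x of cap1 in the frame of cap_unit_bin_pivot between 0 and 0.115 m and y of cap1 in the frame of cap_unit_bin_pivot between -0.078 and 0.078 m and z of cap1 in the frame of cap_unit_bin_pivot between 0 and 0.155 m)) and ((x of cap2 in the frame of tray between -0.08 and 0.08 m and y of cap2 in the frame of tray between -0.07 and 0.07 m and z of cap2 in the frame of tray between 0.005 and 0.065 m) or (x of cap2 in the frame of cap_unit_bin_pivot between 0 and 0.115 m and y of cap2 in the frame of cap_unit_bin_pivot between -0.078 and 0.078 m and z of cap2 in the frame of cap_unit_bin_pivot between 0 and 0.155 m)) and ((x of cap3 in the frame of tray between -0.08 and 0.08 m and y of cap3 in the frame of tray between -0.07 and 0.07 m and z of cap3 in the frame of tray between 0.005 and 0.065 m) or (x of cap3 in the frame of cap_unit_bin_pivot between 0 and 0.115 m and y of cap3 in the frame of cap_unit_bin_pivot between -0.078 and 0.078 m and z of cap3 in the frame of cap_unit_bin_pivot between 0 and 0.155 m)) and ((x of cap4 in the frame of tray between -0.08 and 0.08 m and y of cap4 in the frame of tray between -0.07 and 0.07 m and z of cap4 in the frame of tray between 0.005 and 0.065 m) or (x of cap4 in the frame of cap_unit_bin_pivot between 0 and 0.115 m and y of cap4 in the frame of cap_unit_bin_pivot between -0.078 and 0.078 m and z of cap4 in the frame of cap_unit_bin_pivot between 0 and 0.155 m)) and linear speed of each of cap1, cap2, cap3, cap4 below 0.05 m/s and value of joint cap_unit_bin above 0.95 rad and height (world z) of scoop between -0.003 and 0.02 m and angle between scoop's own z axis and vertical below 0.12 rad and linear speed of scoop below 0.03 m/s); the robot touches nothing.
It fails at once if the gripper touches a capacitor (contact force between the fingers and cap1 above 1 N or contact force between the fingers and cap2 above 1 N or contact force between the fingers and cap3 above 1 N or contact force between the fingers and cap4 above 1 N).
It fails at once if a capacitor is outside the bin, low over the bench and not in the tray (spilled) ((height (world z) of cap1 below 0.03 m and not (x of cap1 in the frame of tray between -0.08 and 0.08 m and y of cap1 in the frame of tray between -0.07 and 0.07 m and z of cap1 in the frame of tray between 0.005 and 0.065 m) and not (x of cap1 in the frame of cap_unit_bin_pivot between 0 and 0.115 m and y of cap1 in the frame of cap_unit_bin_pivot between -0.078 and 0.078 m and z of cap1 in the frame of cap_unit_bin_pivot between 0 and 0.155 m)) or (height (world z) of cap2 below 0.03 m and not (x of cap2 in the frame of tray between -0.08 and 0.08 m and y of cap2 in the frame of tray between -0.07 and 0.07 m and z of cap2 in the frame of tray between 0.005 and 0.065 m) and not (x of cap2 in the frame of cap_unit_bin_pivot between 0 and 0.115 m and y of cap2 in the frame of cap_unit_bin_pivot between -0.078 and 0.078 m and z of cap2 in the frame of cap_unit_bin_pivot between 0 and 0.155 m)) or (height (world z) of cap3 below 0.03 m and not (x of cap3 in the frame of tray between -0.08 and 0.08 m and y of cap3 in the frame of tray between -0.07 and 0.07 m and z of cap3 in the frame of tray between 0.005 and 0.065 m) and not (x of cap3 in the frame of cap_unit_bin_pivot between 0 and 0.115 m and y of cap3 in the frame of cap_unit_bin_pivot between -0.078 and 0.078 m and z of cap3 in the frame of cap_unit_bin_pivot between 0 and 0.155 m)) or (height (world z) of cap4 below 0.03 m and not (x of cap4 in the frame of tray between -0.08 and 0.08 m and y of cap4 in the frame of tray between -0.07 and 0.07 m and z of cap4 in the frame of tray between 0.005 and 0.065 m) and not (x of cap4 in the frame of cap_unit_bin_pivot between 0 and 0.115 m and y of cap4 in the frame of cap_unit_bin_pivot between -0.078 and 0.078 m and z of cap4 in the frame of cap_unit_bin_pivot between 0 and 0.155 m))).
It fails at once if another bin is swung or shifted by more than 30 mm at its lip (distance of any of sink_unit_bin_lip, relay_unit_bin_lip from where it was at the start of the episode above 0.03 m).
It fails at once if the bottle or the spool is moved by more than 30 mm or knocked over (distance of any of bottle, spool from where it was at the start of the episode above 0.03 m or angle between any of bottle, spool's own z axis and vertical above 0.5 rad).
It fails at once if the tray is moved by more than 50 mm (distance of tray from where it was at the start of the episode above 0.05 m).
It also fails if it takes over 72 s, if anything falls off the work surface, if the arm or the gripper's body presses on something with over 40 N, if the wrist force passes 120 N, or if a joint passes its speed limit or range.

## Working session

There is one attempt and no reset: what is moved stays moved. The work goes in short steps, Python scripts to look and compute and a tool call to move; the robot and the scene stay as the last step left them, time stands still between calls to the robot, and variables do not carry over. Pictures are saved under pics/ and viewed, at most 10 in all, crops included, and the job is handed in when it is done.

Besides the shell and the picture viewer there is one more tool, called after "Emit:" as a command line: name --pt "numbers of a row" for each row, then --argument value for the rest. send_rows: Moves the arm, as the interface text tells. Its arguments: {"type":"object","properties":{"jaw":{"type":"array","items":{"type":"number"}},"offset":{"type":"array","items":{"type":"array","items":{"type":"number"}}},"yaw":{"type":"array","items":{"type":"number"}},"squeeze":{"type":"number"}},"required":["jaw","offset","yaw"]}

```bash
ls; mkdir -p pics; cat > h.py <<'E'
import numpy as np, cv2
from plant import ctrl
def snap(n,f=None):
    s=ctrl.snapshot(n)
    if f: cv2.imwrite('pics/'+f,cv2.cvtColor(s['image'],cv2.COLOR_RGB2BGR))
    return s
def cloud(s):
    """world xyz for each pixel (nan where none)"""
    K=np.array(s['intrinsics'],float);D=np.array(s['distortion'],float);V=np.array(s['view'],float)
    z=np.array(s['z_map'],float);h,w=z.shape
    u,v=np.meshgrid(np.arange(w),np.arange(h))
    p=cv2.undistortPoints(np.stack([u,v],-1).reshape(-1,1,2).astype(float),K,D).reshape(h,w,2)
    c=np.stack([p[...,0]*z,-p[...,1]*z,-z],-1)
    P=(c-V[:3,3])@V[:3,:3]
    P[z<=0]=np.nan
    return P
E
python3 - <<'E'
from h import *
a=snap('scene','s0.png');b=snap('top','t0.png')
np.savez('t0.npz',P=cloud(b),I=b['image']);np.savez('s0.npz',P=cloud(a),I=a['image'])
for s in(a,b):
    V=s['view'];print(np.round(-V[:3,:3].T@V[:3,3]),np.round(s['distortion'],3),(s['z_map']>0).mean())
print(ctrl.read_state())
E
```

```text
pics
[1157.  649. 1065.] [-0.147  0.     0.     0.     0.   ] 0.996005859375
[ 393.  -15. 1373.] [-0.021  0.     0.     0.     0.   ] 0.995859375
{'clock': 0.1, 'joint_pos': array([-1.38658634e+00,  1.24414866e-01,  1.65152553e+00, -1.75581823e-05,
        1.36753123e+00, -8.25630390e-02]), 'joint_velocities': array([ 7.55321820e-04, -8.42170309e-04, -2.17048014e-03, -4.87649298e-05,
        1.15462230e-03,  1.98049314e-03]), 'joint_efforts': array([ 5.68381820e-04, -4.18883300e+01, -3.61094391e+01,  7.77413556e-02,
        4.61875938e-02, -6.99190628e-05]), 'eef_pos': array([ 171.24054412, -626.45734375,  227.5331961 ]), 'ee_rot': array([-3.11182675e+00, -4.17560671e-01,  1.76807182e-04]), 'ft_force': array([-0.91677162, -0.29627712, -0.85750553]), 'torque': array([ 0.00686672, -0.03722202, -0.01106139]), 'grasp_force': 0.0, 'width': 95.07514613617478}
```

View pics/s0.png

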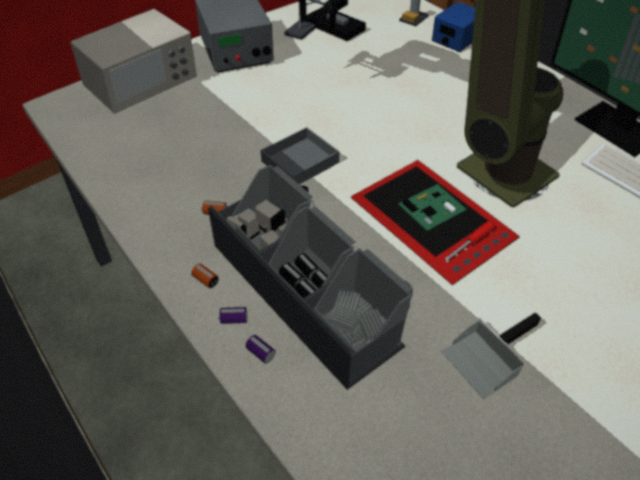

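View pics/t0.png

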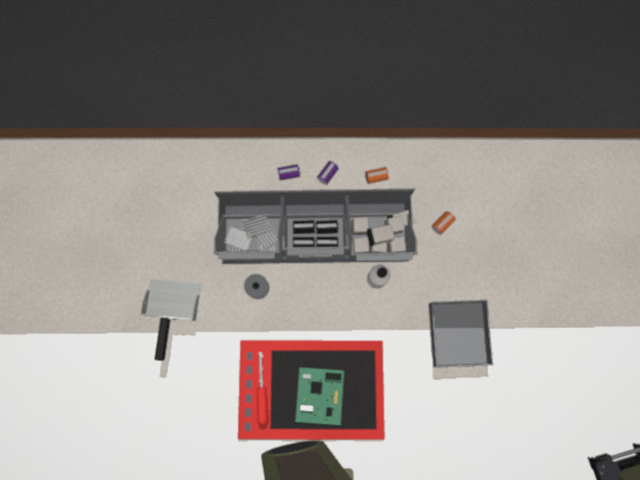

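The scene view, taken from the far side, shows the capacitors in the middle bin, at about (300,270). In the top view, image up is +x and image right is −y. The capacitor bin is at (315,235), the scoop at (170,300) with its handle tail at (161,358), the tray at (461,333), the spool at (257,286) and the bottle at (378,277).

```bash
python3 - <<'E'
from h import *
d=np.load('t0.npz');P=d['P'];I=d['I'].astype(int)
np.set_printoptions(suppress=True,precision=1)
print('bench z',np.nanmedian(P[300:320,520:600,2]))
# lips: high points rows 245-270
X,Y,Z=P[...,0],P[...,1],P[...,2]
for c0,c1 in((222,280),(289,343),(352,410)):
    m=np.zeros(Z.shape,bool);m[240:272,c0:c1]=1
    m&=(Z>155)&(Z<185)
    q=P[m];print('lip',q.shape,q.min(0),q.max(0),np.median(q,0))
m=np.zeros(Z.shape,bool);m[185:275,210:420]=1;m&=Z>60
q=P[m];print('rack y',np.percentile(q[:,1],[0.5,99.5]),'x',np.percentile(q[:,0],[.5,99.5]))
def rect(m,name):
    q=P[m][:,:2].astype(np.float32);r=cv2.minAreaRect(q);print(name,r,np.median(P[m][:,2]));return r
m=np.zeros(Z.shape,bool);m[290:385,420:500]=1;m&=(Z>30)&(Z<50);rect(m,'tray rim')
m=np.zeros(Z.shape,bool);m[310:370,145:185]=1;m&=(I.sum(-1)<120)&(Z>45)&(Z<70);rect(m,'handle')
m=np.zeros(Z.shape,bool);m[270:330,130:210]=1;mm=m&(Z>10)&(Z<60);rect(mm,'scoop walls')
mm=m&(Z>0)&(Z<60)&(np.ptp(I,axis=-1)<25);
m=np.zeros(Z.shape,bool);m[262:300,365:395]=1;m&=Z>100;rect(m,'bottle')
m=np.zeros(Z.shape,bool);m[270:302,240:275]=1;m&=Z>40;rect(m,'spool')
g=P[275:325:4,137:208:5,2];print(g.round())
E
```

```text
bench z -1.443611250538384
lip (446, 3) [589.5  72.3 156.3] [632.4 203.9 175.9] [599.6 140.2 167. ]
lip (419, 3) [598.6 -71.6 160.8] [619.2  50.  176.1] [608.8  -9.6 167.1]
lip (443, 3) [ 586.1 -225.1  159.1] [631.6 -93.8 176.4] [ 597.6 -162.4  166. ]
rack y [-243.9  226.1] x [564.9 765.6]
tray rim ((425.47589111328125, -370.3997497558594), (160.64682006835938, 143.57769775390625), 1.9635616540908813) 37.60829673514321
handle ((408.6206970214844, 357.03240966796875), (4.403723239898682, 92.30458068847656), 83.96144104003906) 52.76528518865944
scoop walls ((484.7832336425781, 359.553466796875), (139.99354553222656, 106.94752502441406), 75.23848724365234) 39.715976138337446
bottle ((564.4907836914062, -167.19456481933594), (22.997661590576172, 23.55665397644043), 3.973858594894409) 127.49097723324522
spool ((541.5578002929688, 138.3275146484375), (59.29679870605469, 57.55168151855469), 45.06381607055664) 49.16272773327304
[[-2.  3. -1. -2.  0. -2. -2.  5. -5.  3.  3.  3. -1. -0. -5.]
 [ 2. -1. -3.  5.  3.  2. -6. -4. -2. -5. -3. -2.  3. -3. -3.]
 [-1. -1.  0.  1. -2.  4. -2. -4.  4.  5. -1. -1.  5. -3.  3.]
 [ 4. -3. -4.  4.  4. -2.  9. -1.  4. -1. -1. -0.  1.  0. -0.]
 [ 4.  0. 19.  1.  2.  4. -3. -0. -1.  6.  4. -2.  7.  6. -4.]
 [-1. -3. 12. -2.  2. -4. -1.  1.  0. -1.  3.  0. 18. -7. -2.]
 [-3. -2.  9.  1.  2.  0.  5.  1. -0. -1.  3. -4. 15.  1. -2.]
 [-3. 37.  9.  2.  1. -2.  0.  5. -2. -1. -3. -3.  9. -5. -1.]
 [-0. 39.  1. -0.  4.  3.  2.  2.  0.  4.  3.  7. -1. -2.  3.]
 [-2. 27.  0.  0. -0. -0.  4. -1. -4.  2.  2. -0. -4. -5. -0.]
 [-6. -0. 29. 49. 45. -3.  1.  2. -3. -4.  2. 37. -4. -1. -5.]
 [ 0. -1. -1. -1. -4. 61. 59.  2. -6.  2. 43. 42. -2. -2.  3.]
 [-2.  1. nan -1. -2. 56. 55. -3.  0. -6.  2. -4. -5. -5.  1.]]
```

```bash
python3 - <<'E'
import cv2
a=cv2.imread('pics/t0.png')
cv2.imwrite('pics/c0.png',cv2.vconcat([cv2.resize(a[180:300,210:420],(790,451),interpolation=cv2.INTER_CUBIC)]))
E
```

```text
(no output)
```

View pics/c0.png

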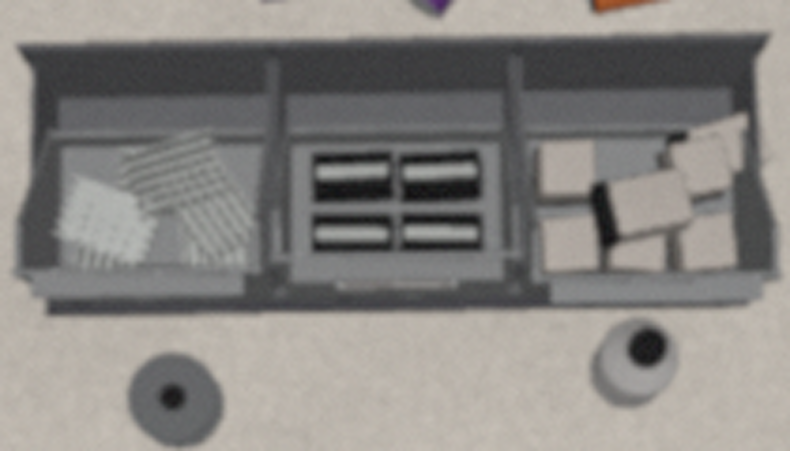

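The crop shows the capacitors in the middle bin, which is closed. Its lip is at about crop (400,282), with a neighbour on either side slightly ajar. Next I measure the scoop axis and check the cap bin's front panel.

```bash
python3 - <<'E'
from h import *
from plant import ctrl
np.set_printoptions(suppress=True,precision=1)
d=np.load('t0.npz');P=d['P'];I=d['I'].astype(int);X,Y,Z=P[...,0],P[...,1],P[...,2]
s=ctrl.snapshot('top');K,D,V=s['intrinsics'],s['distortion'],s['view']
def ray(uv,z):
    p=cv2.undistortPoints(np.array(uv,float).reshape(-1,1,2),K,D).reshape(-1,2)
    dr=np.c_[p[:,0],-p[:,1],-np.ones(len(p))]@V[:3,:3];o=-V[:3,:3].T@V[:3,3]
    return o+dr*((z-o[2])/dr[:,2])[:,None]
m=np.zeros(Z.shape,np.uint8);m[312:370,140:190]=(I.sum(-1)<150)[312:370,140:190]
n,l,st,_=cv2.connectedComponentsWithStats(m);k=1+st[1:,4].argmax();v,u=np.where(l==k)
print(st[k]);q=ray(np.c_[u,v],58)[:,:2].astype(np.float32)
r=cv2.minAreaRect(q);print('handle',r);c=q.mean(0);w,e=np.linalg.eigh(np.cov(q.T));print(c,e[:,1],np.degrees(np.arctan2(e[1,1],e[0,1])))
print('rgb',I[320:362:4,163])
# scoop pan: bluish-grey vs bench -> contour
hsv=cv2.cvtColor(d['I'],cv2.COLOR_RGB2HSV).astype(int)
print('pan hsv',hsv[295,170],'bench',hsv[295,100],hsv[310,230])
# cap bin front panel edge profile, by column: median z per x bin
for y0 in(-70,-50,-30,-10,10,30,50):
    mm=(abs(Y-y0)<10)&(X>580)&(X<640)&(Z>130)
    b=X[mm];print(y0,np.percentile(b,[2,50,98]) if len(b) else None,np.median(Z[mm]))
mm=(Z>0)&(Z<14)&(X>590)&(X<640)
E
```

```text
[156 319  13  41 317]
handle ((408.88885498046875, 361.2464599609375), (20.190229415893555, 96.58586120605469), 84.78947448730469)
[408.5 361.3] [-1.   0.1] 174.73424225076454
rgb [[ 51  47  47]
 [ 49  48  47]
 [ 52  52  52]
 [ 50  46  48]
 [ 50  45  46]
 [ 46  44  44]
 [ 36  35  35]
 [ 39  37  37]
 [ 28  26  25]
 [ 24  21  25]
 [128 122 117]]
pan hsv [ 60   2 163] bench [ 17  22 189] [ 19  22 186]
-70 [602.  612.  618.8] 166.45776875722524
-50 [601.9 609.2 618.1] 167.7041582588514
-30 [600.2 608.6 615.9] 167.1085555341514
-10 [599.7 607.5 615.9] 167.39647428419192
10 [599.4 607.2 615.8] 166.59149660408838
30 [599.5 608.6 616.3] 167.05766186406512
50 [599.5 609.8 615.8] 167.3749239076941
```

Emit:
send_rows --jaw '[-1,-1,-1,-1,-1,-1,-1,-1,-1,-1,-1,-1]' --pt "605 -474 -22" --pt "605 -474 -22" --pt "605 -474 -22" --pt "605 -474 -22" --pt "605 -474 -22" --pt "605 -474 -22" --pt "605 -474 -22" --pt "605 -474 -22" --pt "605 -474 -22" --pt "605 -474 -22" --pt "605 -474 -22" --pt "605 -474 -22" --yaw '[0.267,0.267,0.267,0.267,0.267,0.267,0.267,0.267,0.267,0.267,0.267,0.267]'

```text
clock: 1.65
eef_pos: [619.5, -23.5, 249.9]
ee_rot: [3.141, 0.0, -0.0]
ft_force: [-0.3, -0.6, 0.2]
width: 0.2
grasp_force: 0.0
```

Emit:
send_rows --jaw '[-1,-1,-1,-1,-1,-1]' --pt "12 -14 20" --pt "12 -14 50" --pt "12 -14 80" --pt "12 -14 95" --pt "12 -14 95" --pt "12 -14 95" --yaw '[0,0,0,0,0,0]'

```text
clock: 2.4
eef_pos: [631.0, -11.8, 156.2]
ee_rot: [3.141, -0.001, 0.002]
ft_force: [-0.0, 0.3, 1.1]
width: 0.4
grasp_force: 0.0
```

Emit:
send_rows --jaw '[-1,-1,-1,-1,-1,-1,-1,-1,-1,-1,-1,-1]' --pt "-15 0 0" --pt "-30 0 2" --pt "-43 0 5" --pt "-55 0 9" --pt "-66 0 14" --pt "-76 0 20" --pt "-86 0 27" --pt "-95 0 35" --pt "-104 0 45" --pt "-112 0 56" --pt "-120 0 67" --pt "-122 0 70" --yaw '[0,0,0,0,0,0,0,0,0,0,0,0]'

```text
clock: 3.9
eef_pos: [513.4, -11.2, 91.2]
ee_rot: [-3.141, 0.001, -0.017]
ft_force: [1.2, 3.2, 30.7]
width: 0.4
grasp_force: 13.8
```

```bash
python3 - <<'E'
from h import *
a=snap('scene');b=snap('top')
f=lambda i:cv2.cvtColor(i,cv2.COLOR_RGB2BGR)
cv2.imwrite('pics/v1.png',np.hstack([cv2.resize(f(b['image'])[170:310,210:420],(400,267)),cv2.resize(f(a['image'])[160:400,190:430],(400,400))[:267*1+133][:267]]))
cv2.imwrite('pics/v1.png',np.hstack([cv2.resize(f(b['image'])[160:320,220:420],(400,320)),cv2.resize(f(a['image'])[160:352,200:440],(400,320))]))
E
```

```text
(no output)
```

View pics/v1.png

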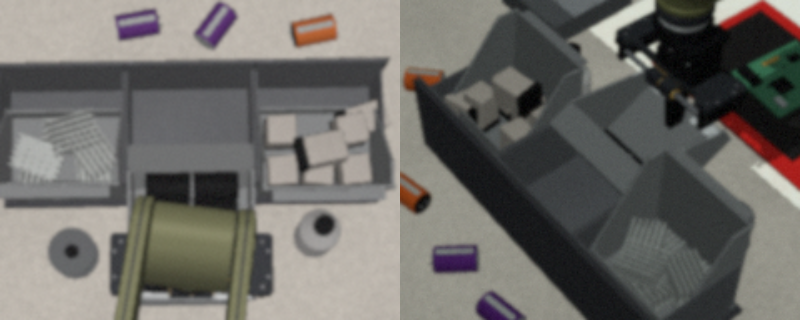

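The bin stands fully forward. In the left crop the capacitors lie in its corner at about (190,190).

Emit:
send_rows --jaw '[-1,-1,0,0,0,0,0,0,0,0,0,0]' --pt "0 0 -60" --pt "0 0 -110" --pt "-20 -60 -110" --pt "-40 -120 -110" --pt "-60 -180 -110" --pt "-80 -240 -110" --pt "-100 -300 -110" --pt "-120 -345 -80" --pt "-130 -375 -40" --pt "-130 -375 -20" --pt "-130 -375 -20" --pt "-130 -375 -20" --yaw '[0,0,0,0,0,0,0,0.092,0.092,0.092,0.092,0.092]'

```text
clock: 5.5
eef_pos: [378.7, 363.4, 105.4]
ee_rot: [3.138, -0.146, -0.001]
ft_force: [-0.2, 0.0, 0.2]
width: 47.4
grasp_force: 0.0
```

```bash
python3 - <<'E'
from h import *
np.set_printoptions(suppress=True,precision=1)
b=snap('top');a=snap('scene');P=cloud(b);X,Y,Z=P[...,0],P[...,1],P[...,2];I=b['image'].astype(int)
f=lambda i:cv2.cvtColor(i,cv2.COLOR_RGB2BGR)
cv2.imwrite('pics/v2.png',np.hstack([cv2.resize(f(b['image'])[160:320,220:420],(400,320)),cv2.resize(f(b['image'])[270:390,110:260],(400,320))]))
np.savez('t2.npz',P=P,I=b['image'])
# fit panel plane of open bin: y within +-50, z between 30..90, x 470..590 light
m=(abs(Y+10)<60)&(X>470)&(X<560)&(Z>25)&(Z<110)
q=P[m];A=np.c_[q[:,:2],np.ones(len(q))];
s,*_=np.linalg.lstsq(A,q[:,2],rcond=None);r=q[:,2]-A@s;g=abs(r)<6;s,*_=np.linalg.lstsq(A[g],q[g,2],rcond=None);print('panel',s,len(q),'z at x=500',s@[500,-10,1], 'tilt deg',np.degrees(np.arctan(s[0])))
for z0 in(480,500,520,540,560,580,600,620): 
    mm=(abs(Y+10)<50)&(abs(X-z0)<6);print(z0,np.percentile(Z[mm],[10,50,90]))
mm=(Z>95)&(Z<140)&(X>490)&(X<570)&(abs(Y+10)<100);h,e=np.histogram(Y[mm],np.arange(-110,95,4));print(np.c_[e[:-1],h][h>0])
mm=(Z>70)&(X<500)&(X>440)&(abs(Y+10)<70);print('lip x',np.percentile(X[mm],[1,5]),np.median(Z[mm]))
E
```

```text
panel [ -0.5  -0.  321.1] 1681 z at x=500 77.61115428319494 tilt deg -25.97593348307382
480 [-1.6 82.1 89.6]
500 [73.9 78.4 81.9]
520 [63.1 67.9 71.9]
540 [54.7 57.8 61.2]
560 [43.2 47.6 52. ]
580 [40.  60.2 66. ]
600 [62.7 68.7 81.3]
620 [86.8 89.8 93.6]
[[-90  10]
 [-86  62]
 [ 58  56]
 [ 62  24]]
lip x [473.7 475.8] 82.3991555050926
```

View pics/v2.png

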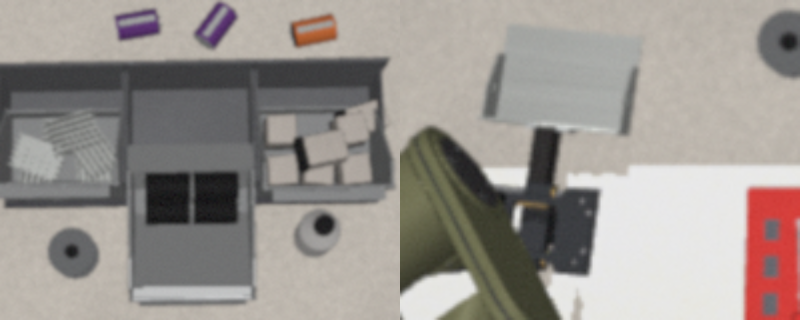

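The bin is open and its panel fits at about 26°. Its four capacitors sit at left crop (192,198), and the fingers straddle the scoop handle at right crop (540,210). I'll descend and grip the tail.

Emit:
send_rows --jaw '[0,0,0,0,-1,-1,-1,-1,-1,-1]' --pt "0 0 25" --pt "0 0 50" --pt "0 0 67" --pt "0 0 67" --pt "0 0 67" --pt "0 0 67" --pt "0 0 67" --pt "0 0 67" --pt "0 0 50" --pt "0 0 30" --yaw '[0,0,0,0,0,0,0,0,0,0]' --squeeze 30

```text
clock: 6.85
eef_pos: [378.1, 363.2, 75.5]
ee_rot: [3.137, -0.145, -0.002]
ft_force: [-0.2, 0.7, -2.0]
width: 19.9
grasp_force: 29.6
```

```bash
cat >> h.py <<'E'
def scoop_pts(z,tcp,pan,yaw_deg=None):
    pass
E
cat > pitch.py <<'E'
# side-on profile of the scoop pan: world points ahead of the grip, in the tool's x direction
from h import *
import sys
np.set_printoptions(suppress=True,precision=0)
st=ctrl.read_state();T=st['eef_pos'];R=cv2.Rodrigues(st['ee_rot'])[0];tx=R[:,0];ty=R[:,1]
for n in('scene','top'):
    s=snap(n);P=cloud(s)-T
    a=P@tx;b=P@ty;z=P[...,2];m=(abs(b)<62)&(a>80)&(a<200)&(z>-T[2]+12)&(z<120)
    if n=='top':
        for a0 in range(90,200,10):
            mm=m&(abs(a-a0)<5)
            if mm.sum()>5: print(a0,np.percentile(z[mm],[5,50,95])+T[2],'ywide',np.percentile(b[mm],[2,98]),mm.sum())
    mm=m&(abs(b)<45)
    if mm.sum()>30:
        q=np.c_[a[mm],z[mm]];A=np.c_[q[:,0],np.ones(len(q))];k=np.ones(len(q),bool)
        for _ in range(5):
            c,*_=np.linalg.lstsq(A[k],q[k,1],rcond=None);k=abs(q[:,1]-A@c)<6
        print(n,'pitch deg',round(np.degrees(np.arctan(c[0])),1),k.sum(),len(k))
print(T,st['grasp_force'],st['width'],st['clock'])
E
python3 pitch.py
```

```text
scene pitch deg -2.4 1833 2418
90 [36. 44. 91.] ywide [-59.  61.] 175
100 [36. 41. 47.] ywide [-58.  62.] 188
110 [35. 41. 48.] ywide [-59.  62.] 191
120 [37. 41. 53.] ywide [-59.  62.] 193
130 [36. 41. 47.] ywide [-59.  61.] 196
140 [37. 41. 48.] ywide [-59.  61.] 192
150 [36. 41. 46.] ywide [-59.  60.] 194
160 [37. 41. 45.] ywide [-59.  59.] 197
170 [37. 40. 45.] ywide [-58.  58.] 189
180 [36. 40. 45.] ywide [-59.  60.] 115
top pitch deg -0.1 1269 1394
[378. 363.  75.] 29.59079146385193 19.902620399187835 6.85
```

Emit:
send_rows --jaw '[-1,-1,-1,-1]' --pt "0 0 -40" --pt "0 0 -90" --pt "0 0 -140" --pt "0 0 -150" --yaw '[0,-0.09,-0.09,-0.09]'

```text
clock: 7.45
eef_pos: [380.2, 364.8, 229.4]
ee_rot: [-3.137, 0.003, -0.009]
ft_force: [0.1, -0.1, -2.0]
width: 20.0
grasp_force: 29.6
```

Emit:
send_rows --jaw '[-1,-1]' --pt "0 0 0" --pt "0 0 0" --yaw '[0,0]' --squeeze 8

```text
clock: 7.7
eef_pos: [377.6, 362.7, 222.0]
ee_rot: [3.138, -0.004, -0.006]
ft_force: [0.2, -0.5, -2.7]
width: 20.0
grasp_force: 8.0
```

```bash
python3 pitch.py
```

```text
scene pitch deg -6.2 2109 2976
90 [178. 183. 231.] ywide [-60.  55.] 181
100 [177. 181. 185.] ywide [-59.  51.] 223
110 [178. 181. 184.] ywide [-59.  50.] 227
120 [178. 181. 185.] ywide [-59.  51.] 229
130 [177. 181. 184.] ywide [-60.  53.] 226
140 [177. 180. 184.] ywide [-59.  55.] 244
150 [177. 180. 183.] ywide [-59.  56.] 216
160 [176. 180. 183.] ywide [-59.  59.] 266
170 [176. 179. 183.] ywide [-58.  60.] 225
180 [176. 179. 183.] ywide [-60.  55.] 84
top pitch deg -1.5 1570 1707
[378. 363. 222.] 7.999952137470245 20.01390636502142 7.7
```

Emit:
send_rows --jaw '[-1,-1]' --pt "0 0 0" --pt "0 0 0" --yaw '[0,0]' --squeeze 5

```text
clock: 8.05
eef_pos: [378.7, 363.5, 224.5]
ee_rot: [3.141, -0.003, -0.001]
ft_force: [1.2, 0.3, -2.9]
width: 20.4
grasp_force: 5.0
```

```bash
python3 pitch.py | grep -v ywide
```

```text
scene pitch deg -34.4 1198 1231
top pitch deg -44.1 291 296
[379. 364. 225.] 4.999803453683853 20.371787377530783 8.05
```

Emit:
send_rows --jaw '[-1,-1,-1,-1,-1,-1,-1,-1,-1]' --pt "0 0 0" --pt "-6 50 -6" --pt "-12 100 -15" --pt "-20 160 -26" --pt "-28 220 -36" --pt "-34 280 -36" --pt "-39 330 -36" --pt "-39 375 -36" --pt "-39 375 -36" --yaw '[0,0,0,0,0,0,0,0,0]' --squeeze 40

```text
clock: 9.28
eef_pos: [338.8, -13.8, 261.5]
ee_rot: [3.141, -0.014, 0.002]
ft_force: [-0.0, -0.1, -1.6]
width: 19.5
grasp_force: 40.0
```

```bash
sed -i 's/(a>80)&(a<200)/(a>LO)\&(a<HI)/; s/^import sys/import sys\nLO,HI=float(sys.argv[1]),float(sys.argv[2])/; s/range(90,200,10)/range(int(LO),int(HI),10)/' pitch.py; python3 pitch.py 30 200; python3 -c "
from plant import ctrl;print(ctrl.read_state()['ee_rot'])"
```

```text
scene pitch deg -31.2 1274 2837
30 [177. 186. 349.] ywide [-1. 62.] 72
40 [183. 189. 238.] ywide [-45.  61.] 219
50 [191. 198. 224.] ywide [-58.  59.] 274
60 [117. 126. 212.] ywide [-60.  58.] 233
70 [105. 112. 119.] ywide [-58.  58.] 237
80 [ 98. 103. 107.] ywide [-60.  59.] 131
130 [70. 73. 77.] ywide [-60. -14.] 21
140 [74. 84. 91.] ywide [-59.  59.] 206
150 [80. 84. 88.] ywide [-58.  59.] 208
160 [73. 79. 83.] ywide [-59.  59.] 207
170 [70. 74. 79.] ywide [-59.  60.] 206
180 [63. 69. 74.] ywide [-60.  59.] 203
190 [58. 64. 69.] ywide [-58.  58.] 197
top pitch deg -41.0 560 1854
[339. -14. 261.] 39.999375343322754 19.466818771284135 9.275
[-3.14129435e+00  5.95264515e-03 -9.96986358e-04]
```

Emit:
send_rows --jaw '[-1,-1,-1,-1,-1,-1,-1,-1,-1,-1]' --pt "45 0 0" --pt "91 0 5" --pt "91 0 18" --pt "91 0 27" --pt "83 0 31" --pt "76 0 35" --pt "60 0 46" --pt "45 0 59" --pt "31 0 74" --pt "31 0 74" --yaw '[0,0,0,0,0,0,0,0,0,0]' --squeeze 20

```text
clock: 10.62
eef_pos: [368.1, -11.3, 186.3]
ee_rot: [3.142, -0.005, -0.003]
ft_force: [0.1, 0.4, -1.6]
width: 19.9
grasp_force: 20.0
```

```bash
python3 pitch.py 90 250
```

```text
scene pitch deg -28.7 1631 1791
90 [ 98. 101. 106.] ywide [-59.  59.] 121
100 [ 93.  98. 102.] ywide [-59.  60.] 219
110 [89. 93. 97.] ywide [-59.  58.] 206
120 [84. 89. 93.] ywide [-59.  58.] 207
130 [79. 84. 89.] ywide [-58.  58.] 204
140 [74. 79. 84.] ywide [-58.  58.] 203
150 [64. 70. 78.] ywide [-59.  59.] 181
160 [60. 64. 69.] ywide [-60.  60.] 184
170 [54. 59. 64.] ywide [-59.  59.] 195
180 [49. 54. 59.] ywide [-60.  59.] 202
190 [44. 48. 53.] ywide [-58.  60.] 192
200 [39. 44. 48.] ywide [-59.  59.] 166
210 [37. 55. 65.] ywide [-57.  57.] 260
220 [38. 66. 70.] ywide [-57.  58.] 203
230 [36. 67. 79.] ywide [-57.  58.] 216
240 [36. 84. 92.] ywide [-56.  58.] 244
top pitch deg -12.5 980 2443
[368. -11. 186.] 19.99960094690323 19.884874623790743 10.625
```

Emit:
send_rows --jaw '[-1,-1,-1,-1,-1,-1,-1,-1]' --pt "12 0 8" --pt "24 0 15" --pt "36 0 21" --pt "48 0 27" --pt "58 0 32" --pt "66 0 36" --pt "73 0 39" --pt "76 0 41" --yaw '[0,0,0,0,0,0,0,0]' --squeeze 30

```text
clock: 11.72
eef_pos: [447.0, -11.8, 147.0]
ee_rot: [3.141, -0.003, 0.002]
ft_force: [-1.1, -0.4, 5.5]
width: 19.5
grasp_force: 30.0
```

```bash
python3 pitch.py 70 220;python3 - <<'E'
from h import *
a=snap('scene');b=snap('top')
f=lambda i:cv2.cvtColor(i,cv2.COLOR_RGB2BGR)
cv2.imwrite('pics/v3.png',np.hstack([cv2.resize(f(b['image'])[190:310,240:390],(400,320)),cv2.resize(f(a['image'])[190:350,240:440],(400,320))]))
E
```

```text
scene pitch deg -14.1 508 2262
70 [ 91. 102. 135.] ywide [-24.  60.] 90
80 [105. 117. 130.] ywide [-56.  59.] 223
90 [ 57.  62. 114.] ywide [-59.  61.] 62
100 [54. 59. 64.] ywide [-59.  59.] 200
110 [50. 53. 58.] ywide [-58.  59.] 197
120 [45. 50. 54.] ywide [-58.  59.] 174
130 [40. 45. 49.] ywide [-59.  60.] 177
140 [38. 56. 67.] ywide [-58.  57.] 263
150 [53. 68. 72.] ywide [-57.  56.] 214
160 [63. 83. 96.] ywide [-57.  56.] 260
170 [ 83.  96. 101.] ywide [-56.  55.] 224
180 [ 91.  99. 135.] ywide [-60.  59.] 309
190 [ 68. 128. 132.] ywide [-60.  61.] 217
200 [118. 123. 128.] ywide [-58.  59.] 205
210 [114. 118. 123.] ywide [-59.  60.] 191
top pitch deg 25.7 620 2240
[447. -12. 147.] 30.003477036952972 19.50119058867714 11.725
```

View pics/v3.png

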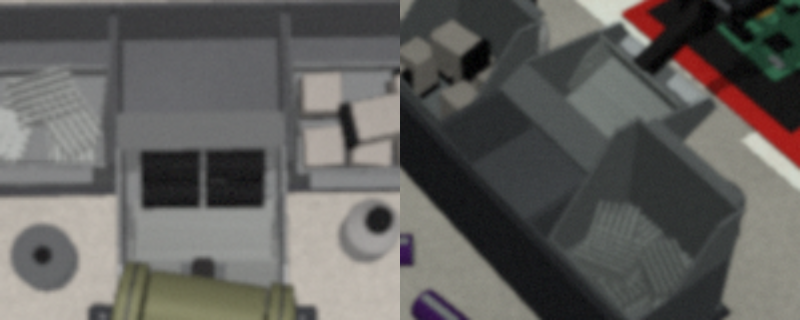

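Panel is under the nose, and the caps at left crop (203,180) sit right at it. Next I lever the scoop nose-up over the lip while feeding it forward.

Emit:
send_rows --jaw '[-1,-1,-1,-1,-1,-1,-1,-1,-1,-1]' --pt "2 0 3" --pt "3 0 5" --pt "5 0 8" --pt "7 0 11" --pt "7 0 13" --pt "6 0 15" --pt "7 0 17" --pt "7 0 19" --pt "8 0 21" --pt "8 0 21" --yaw '[0,0,0,0,0,0,0,0,0,0]' --squeeze 15

```text
clock: 13.18
eef_pos: [454.0, -11.4, 125.5]
ee_rot: [-3.141, 0.003, -0.0]
ft_force: [-0.7, 0.5, 4.9]
width: 20.0
grasp_force: 15.0
```

```bash
python3 pitch.py 70 220;python3 - <<'E'
from h import *
a=snap('scene');b=snap('top')
f=lambda i:cv2.cvtColor(i,cv2.COLOR_RGB2BGR)
cv2.imwrite('pics/v4.png',np.hstack([cv2.resize(f(b['image'])[190:310,240:390],(400,320)),cv2.resize(f(a['image'])[190:350,240:440],(400,320))]))
E
```

```text
scene pitch deg -4.1 62 2312
70 [ 63.  68. 126.] ywide [-9. 61.] 61
80 [ 73.  96. 123.] ywide [-50.  60.] 241
90 [107. 111. 116.] ywide [-59.  60.] 100
100 [55. 59. 64.] ywide [-59.  60.] 202
110 [52. 56. 60.] ywide [-59.  60.] 194
120 [50. 54. 57.] ywide [-59.  58.] 181
130 [45. 51. 55.] ywide [-57.  57.] 175
140 [45. 52. 75.] ywide [-57.  57.] 276
150 [48. 77. 81.] ywide [-57.  59.] 205
160 [ 74.  96. 106.] ywide [-58.  56.] 288
170 [101. 109. 133.] ywide [-58.  55.] 265
180 [104. 130. 134.] ywide [-59.  61.] 251
190 [121. 125. 130.] ywide [-59.  59.] 202
200 [115. 120. 124.] ywide [-59.  58.] 174
210 [112. 116. 119.] ywide [-58.  60.] 94
top pitch deg 21.3 490 2156
[454. -11. 125.] 15.00238761305809 20.01690727290345 13.175
```

View pics/v4.png

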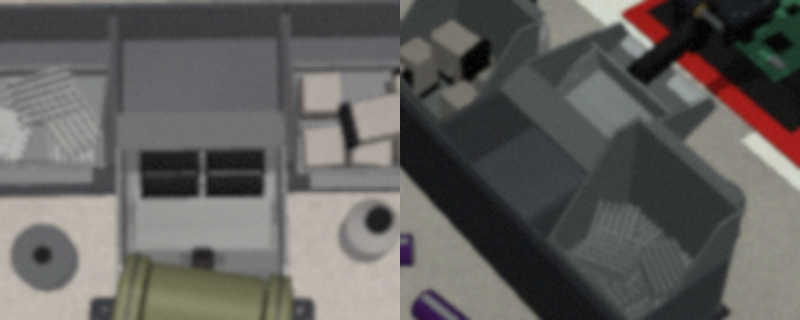

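Emit:
send_rows --jaw '[-1,-1,-1,-1,-1,-1,-1,-1,-1,-1,-1]' --pt "-3 0 6" --pt "-5 0 13" --pt "-7 0 19" --pt "-9 0 24" --pt "-11 0 26" --pt "-13 0 28" --pt "-19 0 33" --pt "-25 0 38" --pt "-29 0 42" --pt "-33 0 46" --pt "-33 0 46" --yaw '[0,0,0,0,0,0,0,0,0,0,0]' --squeeze 20

```text
clock: 14.75
eef_pos: [425.2, -11.8, 82.7]
ee_rot: [3.141, -0.005, 0.017]
ft_force: [6.4, -0.7, 10.1]
width: 19.9
grasp_force: 20.0
```

```bash
python3 pitch.py 70 250;python3 - <<'E'
from h import *
a=snap('scene');b=snap('top')
f=lambda i:cv2.cvtColor(i,cv2.COLOR_RGB2BGR)
cv2.imwrite('pics/v5.png',np.hstack([cv2.resize(f(b['image'])[190:310,240:390],(400,320)),cv2.resize(f(a['image'])[190:350,240:440],(400,320))]))
E
```

```text
scene pitch deg -18.3 728 2984
70 [ 75.  79. 123.] ywide [-58.  58.] 105
80 [ 71.  76. 125.] ywide [-58.  58.] 203
90 [ 67.  75. 123.] ywide [-59.  60.] 247
100 [ 89. 101. 107.] ywide [-59.  58.] 203
110 [ 89. 109. 114.] ywide [-57.  57.] 230
120 [ 99. 109. 114.] ywide [-57.  59.] 218
130 [ 79. 105. 110.] ywide [-61.  57.] 204
140 [ 82. 115. 120.] ywide [-59.  59.] 240
150 [104. 118. 122.] ywide [-57.  60.] 225
160 [ 90. 116. 121.] ywide [-60.  58.] 179
170 [ 86.  93. 111.] ywide [-61.  60.] 135
180 [86. 91. 96.] ywide [-59.  58.] 231
190 [89. 93. 98.] ywide [-59.  59.] 172
200 [ 48.  57. 136.] ywide [-60.  59.] 192
210 [ 56.  70. 133.] ywide [-58.  60.] 374
220 [120. 125. 130.] ywide [-58.  59.] 202
230 [115. 119. 124.] ywide [-59.  59.] 202
240 [112. 115. 120.] ywide [-58.  62.] 62
top pitch deg 5.7 989 2647
[425. -12.  83.] 20.000624656677246 19.902611469432742 14.75
```

View pics/v5.png

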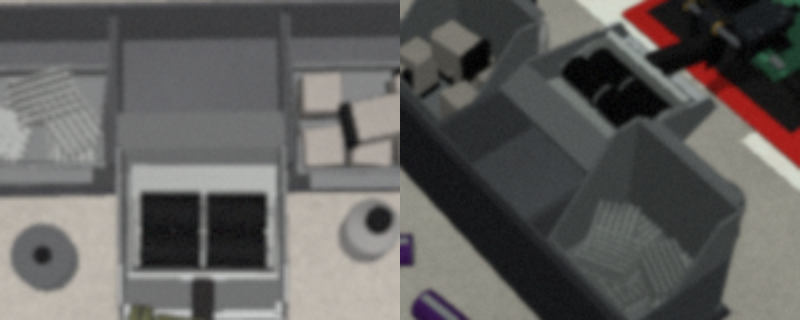

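All four capacitors lie in the pan, at left crop (203,230). I'll lift firmly gripped.

Emit:
send_rows --jaw '[-1,-1,-1,-1,-1,-1,-1,-1,-1]' --pt "0 0 0" --pt "0 0 -8" --pt "-1 0 -25" --pt "-2 0 -45" --pt "-4 0 -70" --pt "-6 0 -95" --pt "-8 0 -120" --pt "-9 0 -135" --pt "-10 0 -140" --yaw '[0,0,0,0,0,0,0,0,0]' --squeeze 60

```text
clock: 16.08
eef_pos: [410.6, -11.4, 219.4]
ee_rot: [-3.141, 0.003, 0.001]
ft_force: [-0.6, 0.3, -3.6]
width: 19.8
grasp_force: 60.0
```

```bash
python3 pitch.py 70 200
```

```text
scene pitch deg 11.8 444 3230
70 [ 83.  88. 258.] ywide [-48.  58.] 98
80 [ 78.  84. 261.] ywide [-55.  58.] 204
90 [ 73.  83. 257.] ywide [-59.  60.] 310
100 [ 69. 230. 240.] ywide [-59.  59.] 390
110 [ 70. 242. 247.] ywide [-57.  60.] 317
120 [231. 244. 249.] ywide [-57.  59.] 279
130 [214. 238. 245.] ywide [-59.  60.] 241
140 [218. 248. 253.] ywide [-57.  59.] 322
150 [223. 253. 256.] ywide [-57.  59.] 247
160 [224. 250. 254.] ywide [-57.  59.] 258
170 [220. 225. 244.] ywide [-60.  61.] 167
180 [221. 225. 229.] ywide [-58.  59.] 255
190 [223. 227. 230.] ywide [-59.  59.] 235
top pitch deg 44.2 104 2427
[411. -11. 219.] 59.99851942062378 19.82684024559772 16.075
```

```bash
python3 -c "
from plant import ctrl;s=ctrl.read_state();print(s['joint_pos'],s['eef_pos'])"
```

```text
[-1.58574244e-01 -4.38043154e-01  2.16288620e+00  5.98734690e-05
  1.41773205e+00  1.41441987e+00] [410.52512241 -11.35219829 218.7492193 ]
```

Emit:
send_rows --jaw '[-1,-1,-1,-1,-1,-1,-1,-1,-1,-1,-1,-1]' --pt "0 3 0" --pt "1 12 0" --pt "2 26 0" --pt "3 44 0" --pt "5 64 0" --pt "6 86 0" --pt "8 108 0" --pt "9 130 0" --pt "10 152 0" --pt "11 174 0" --pt "12 194 0" --pt "13 210 0" --yaw '[0.03,0.1,0.2,0.33,0.46,0.6,0.74,0.88,1.02,1.16,1.29,1.4]'

```text
clock: 17.68
eef_pos: [423.1, -222.0, 217.8]
ee_rot: [-2.395, 2.033, 0.003]
ft_force: [-0.4, 0.1, -3.6]
width: 19.6
grasp_force: 60.0
```

```bash
python3 -c "
from plant import ctrl;s=ctrl.read_state();print(s['joint_pos'],s['eef_pos'],s['ee_rot'])"
```

```text
[-5.96083958e-01 -2.61173376e-01  2.03355028e+00  7.67827753e-04
  1.37134665e+00  2.38236182e+00] [ 423.11468691 -222.01914036  217.79756311] [-2.39451178  2.03289092  0.00345432]
```

Emit:
send_rows --jaw '[-1,-1,-1,-1,-1,-1,-1,-1]' --pt "8 1 0" --pt "16 2 8" --pt "24 2 20" --pt "24 2 34" --pt "24 2 48" --pt "24 2 58" --pt "24 2 63" --pt "24 2 63" --yaw '[0.07,0.13,0.17,0.17,0.17,0.17,0.17,0.17]'

```text
clock: 18.68
eef_pos: [425.5, -245.3, 155.8]
ee_rot: [2.22, -2.223, -0.001]
ft_force: [-0.0, 0.5, -3.1]
width: 19.9
grasp_force: 60.0
```

```bash
python3 pitch.py 60 210; python3 - <<'E'
from h import *
a=snap('scene');b=snap('top')
f=lambda i:cv2.cvtColor(i,cv2.COLOR_RGB2BGR)
cv2.imwrite('pics/v6.png',np.hstack([cv2.resize(f(b['image'])[260:400,360:520],(400,350)),cv2.resize(f(a['image'])[100:240,200:360],(400,350))]))
E
```

```text
scene pitch deg -13.2 197 718
90 [189. 191. 193.] ywide [-61. -48.] 7
100 [155. 172. 180.] ywide [-60. -42.] 34
110 [146. 180. 185.] ywide [-60. -35.] 50
120 [150. 181. 185.] ywide [-60. -27.] 63
130 [152. 177. 183.] ywide [-60.  60.] 104
140 [151. 186. 192.] ywide [-59.  60.] 219
150 [176. 189. 193.] ywide [-57.  60.] 230
160 [181. 187. 191.] ywide [-57.  57.] 196
170 [157. 163. 181.] ywide [-62.  60.] 79
180 [157. 161. 166.] ywide [-60.  58.] 267
190 [159. 163. 167.] ywide [-59.  58.] 237
top pitch deg -26.8 436 992
[ 425. -245.  156.] 59.99859809875488 19.867388267105582 18.675
```

View pics/v6.png

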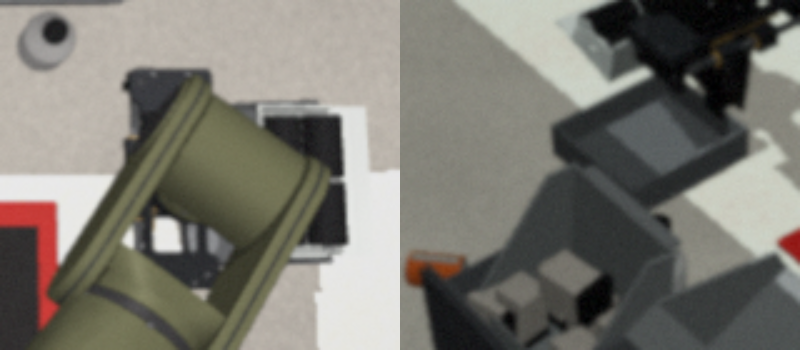

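Emit:
send_rows --jaw '[-1,-1,-1,-1]' --pt "0 0 10" --pt "0 0 22" --pt "0 0 30" --pt "0 0 30" --yaw '[0,0,0,0]'

```text
clock: 19.38
eef_pos: [424.8, -244.9, 124.7]
ee_rot: [2.22, -2.223, -0.004]
ft_force: [0.6, 0.3, -4.5]
width: 19.5
grasp_force: 60.0
```

Emit:
send_rows --jaw '[-1,-1]' --pt "0 0 0" --pt "0 0 0" --yaw '[0,0]' --squeeze 20

```text
clock: 19.62
eef_pos: [425.9, -245.7, 126.7]
ee_rot: [-2.22, 2.223, -0.002]
ft_force: [-0.3, -0.7, -3.1]
width: 19.8
grasp_force: 20.0
```

```bash
python3 pitch.py 120 220
```

```text
scene pitch deg 16.2 291 567
120 [117. 150. 152.] ywide [-60.  56.] 32
130 [118. 145. 151.] ywide [-60.  61.] 118
140 [122. 154. 160.] ywide [-59.  60.] 221
150 [141. 158. 162.] ywide [-57.  61.] 233
160 [127. 155. 160.] ywide [-57.  59.] 183
170 [125. 130. 150.] ywide [-62.  61.] 84
180 [126. 130. 134.] ywide [-59.  59.] 258
190 [128. 132. 136.] ywide [-59.  59.] 215
top pitch deg -29.7 440 898
[ 426. -246.  127.] 19.999496340751648 19.81214699599771 19.625
```

Not slipping at 20 N; ease off further.

Emit:
send_rows --jaw '[-1,-1,-1]' --pt "0 0 0" --pt "0 0 0" --pt "0 0 0" --yaw '[0,0,0]' --squeeze 14

```text
clock: 20.1
eef_pos: [425.8, -245.5, 126.6]
ee_rot: [-2.22, 2.223, -0.001]
ft_force: [0.2, 1.0, -1.0]
width: 19.9
grasp_force: 14.0
```

```bash
python3 pitch.py 130 220
```

```text
scene pitch deg -14.5 284 377
130 [40. 44. 46.] ywide [-56. -44.] 11
140 [38. 43. 47.] ywide [-56. -37.] 27
150 [36. 40. 44.] ywide [-56.  13.] 25
160 [25. 31. 38.] ywide [-57.  57.] 78
170 [31. 37. 41.] ywide [-56.  59.] 115
180 [31. 36. 41.] ywide [-55.  57.] 127
190 [23. 33. 42.] ywide [-59.  58.] 222
200 [30. 36. 41.] ywide [19. 61.] 26
top pitch deg -7.5 310 393
[ 426. -245.  127.] 14.000164568424225 19.920603052106166 20.1
```

Emit:
send_rows --jaw '[-1,-1,-1,-1,-1,-1,-1,-1,-1]' --pt "0 0 0" --pt "-6 0 -3" --pt "-14 0 -7" --pt "-24 0 -12" --pt "-36 0 -18" --pt "-50 0 -26" --pt "-66 0 -36" --pt "-82 0 -50" --pt "-90 0 -64" --yaw '[0,0,0,0,0,0,0,0,0]' --squeeze 30

```text
clock: 21.32
eef_pos: [425.8, -154.4, 191.4]
ee_rot: [-2.221, 2.222, -0.001]
ft_force: [-0.3, -0.2, -2.1]
width: 19.6
grasp_force: 30.0
```

```bash
cat > caps.py <<'E'
from h import *
np.set_printoptions(suppress=True,precision=0)
for n in('top','scene'):
    s=snap(n);P=cloud(s);I=s['image'].astype(int)
    m=(I.max(-1)<60)&(P[...,2]>5)&(abs(P[...,0]-425)<85)&(abs(P[...,1]+370)<80)
    k,l,st,_=cv2.connectedComponentsWithStats(m.astype(np.uint8))
    for i in range(1,k):
        if st[i,4]>25:
            q=P[l==i];print(n,st[i,4],np.percentile(q,3,axis=0),np.median(q,0),np.percentile(q,97,axis=0))
E
python3 caps.py; python3 pitch.py 60 200
```

```text
top 163 [ 360. -440.   19.] [ 428. -435.   30.] [ 487. -427.   38.]
top 423 [ 429. -411.   23.] [ 455. -388.   34.] [ 479. -367.   41.]
top 439 [ 370. -414.   22.] [ 394. -390.   34.] [ 420. -369.   40.]
scene 1204 [ 357. -438.    8.] [ 452. -379.   33.] [ 507. -298.   42.]
scene pitch deg -55.2 95 482
60 [121. 123. 129.] ywide [56. 61.] 8
80 [139. 155. 160.] ywide [-61. -53.] 16
100 [89. 93. 98.] ywide [-60. -51.] 14
110 [84. 87. 89.] ywide [-60. -48.] 21
120 [76. 81. 84.] ywide [-61. -44.] 28
130 [72. 76. 80.] ywide [-61.  62.] 50
140 [69. 72. 76.] ywide [-62.  60.] 42
150 [34. 40. 42.] ywide [35. 60.] 16
[ 427. -155.  193.] 29.999793469905853 19.44256881624701 21.425
```

```bash
python3 - <<'E'
from h import *
a=snap('scene');b=snap('top')
f=lambda i:cv2.convertScaleAbs(cv2.cvtColor(i,cv2.COLOR_RGB2BGR),alpha=1.5,beta=10)
cv2.imwrite('pics/v7.png',np.hstack([cv2.resize(f(b['image'])[280:400,340:500],(400,300),interpolation=cv2.INTER_CUBIC),cv2.resize(f(a['image'])[80:230,220:420],(400,300),interpolation=cv2.INTER_CUBIC)]))
E
```

```text
(no output)
```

View pics/v7.png

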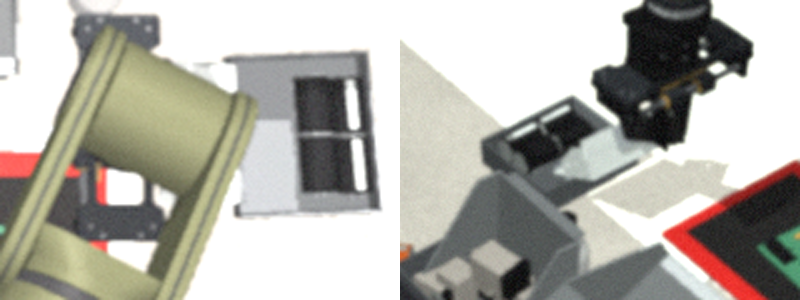

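All four capacitors lie in the tray at left crop (330,135), and the tray has not moved. Now I carry the scoop back to its free place on the bench.

Emit:
send_rows --jaw '[-1,-1,-1,-1,-1,-1,-1,-1,-1,-1,-1,-1]' --pt "0 0 -40" --pt "0 0 -90" --pt "-40 4 -130" --pt "-90 8 -130" --pt "-145 12 -130" --pt "-200 17 -130" --pt "-255 22 -130" --pt "-310 27 -130" --pt "-365 32 -130" --pt "-420 38 -130" --pt "-475 44 -130" --pt "-519 48 -130" --yaw '[0,0,0,-0.15,-0.3,-0.45,-0.6,-0.75,-0.9,-1.05,-1.2,-1.35]' --squeeze 40

```text
clock: 23.12
eef_pos: [378.0, 365.3, 319.0]
ee_rot: [3.122, -0.34, -0.002]
ft_force: [0.2, -1.2, -2.2]
width: 19.8
grasp_force: 40.0
```

```bash
python3 pitch.py 60 210
```

```text
scene pitch deg -29.1 2369 2883
60 [247. 255. 303.] ywide [-59.  61.] 145
70 [254. 271. 299.] ywide [-59.  61.] 306
80 [225. 279. 293.] ywide [-59.  61.] 320
90 [220. 224. 248.] ywide [-59.  62.] 263
100 [213. 218. 247.] ywide [-59.  61.] 260
110 [208. 213. 228.] ywide [-59.  61.] 254
120 [203. 207. 213.] ywide [-59.  61.] 253
130 [197. 201. 206.] ywide [-59.  60.] 248
140 [194. 197. 201.] ywide [-59.  58.] 109
top pitch deg -44.8 558 1549
[378. 365. 319.] 39.999327063560486 19.842043873663275 23.125
```

Emit:
send_rows --jaw '[-1,-1,-1,-1,-1,-1,-1,-1,-1,-1,-1]' --pt "0 0 50" --pt "0 0 105" --pt "0 0 155" --pt "0 0 190" --pt "-7 0 205" --pt "-15 0 220" --pt "-23 0 235" --pt "-31 0 249" --pt "-37 0 266" --pt "-41 0 279" --pt "-41 0 280" --yaw '[0,0,0,0,0,0,0,0,0,0,0]' --squeeze 15

```text
clock: 24.6
eef_pos: [337.6, 372.4, 38.8]
ee_rot: [3.121, -0.347, -0.002]
ft_force: [0.3, 0.4, -1.2]
width: 20.1
grasp_force: 15.0
```

```bash
sed -i 's/T\[2\]+12/T[2]-8/' pitch.py; python3 pitch.py 80 200
```

```text
scene pitch deg -3.2 1920 2503
80 [-5.  0. 58.] ywide [-59.  60.] 94
90 [-4. 24. 57.] ywide [-60.  56.] 202
100 [-3.  2.  5.] ywide [-59.  52.] 183
110 [-3.  2.  6.] ywide [-61.  53.] 182
120 [-3.  2.  6.] ywide [-60.  53.] 181
130 [-3.  1.  5.] ywide [-60.  54.] 181
140 [-3.  1.  6.] ywide [-58.  55.] 182
150 [-3.  2.  7.] ywide [-58.  56.] 187
160 [-3.  2.  7.] ywide [-59.  60.] 189
170 [-2.  1.  6.] ywide [-59.  58.] 187
180 [-3.  2.  7.] ywide [-59.  59.] 184
190 [-5. -1.  4.] ywide [-58.  60.] 183
top pitch deg -0.5 1476 1657
[338. 372.  39.] 14.999231100082397 20.0512955095392 24.6
```

Emit:
send_rows --jaw '[-0.3,0,0,0,0,0,0,0,0,0,0]' --pt "0 0 0" --pt "0 0 0" --pt "0 0 0" --pt "0 0 0" --pt "0 0 -20" --pt "0 0 -50" --pt "0 0 -90" --pt "0 0 -140" --pt "0 0 -180" --pt "0 0 -180" --pt "0 0 -180" --yaw '[0,0,0,0,0,0,0,0,0,0,0]'

```text
clock: 26.08
eef_pos: [338.1, 372.3, 219.3]
ee_rot: [3.121, -0.348, -0.001]
ft_force: [-0.1, -0.5, -0.2]
width: 47.7
grasp_force: 0.0
```

```bash
python3 pitch.py 80 200|tail -4; python3 caps.py; python3 - <<'E'
from h import *
b=snap('top');P=cloud(b);X,Y,Z=P[...,0],P[...,1],P[...,2]
for x0 in(480,500,540,580,600): 
    mm=(abs(Y+10)<50)&(abs(X-x0)<6);print(x0,np.nanmedian(Z[mm]))
st=ctrl.read_state();print(st['width'],st['eef_pos'])
E
```

```text
180 [-3.  1.  6.] ywide [-58.  59.] 186
190 [-5. -1.  4.] ywide [-59.  58.] 184
top pitch deg -0.4 1482 1656
[338. 372. 219.] 0.0 47.72644609025932 26.075
top 162 [ 360. -440.   19.] [ 428. -435.   30.] [ 485. -427.   37.]
top 424 [ 429. -412.   22.] [ 455. -388.   34.] [ 479. -367.   41.]
top 440 [ 370. -414.   23.] [ 396. -391.   34.] [ 420. -369.   41.]
scene 1610 [ 349. -438.    7.] [ 437. -374.   30.] [ 507. -298.   42.]
480 81.83409193053245
500 78.71522795960304
540 57.99957114463836
580 37.4401441841822
600 33.2513996213756
47.636004285114424 [337.85473684 372.15356682 218.48311763]
```

The bin is empty and still fully tilted, the scoop is level and released, and the capacitors are at rest in the tray, so I'm handing in.

```bash
python3 -c "
from plant import ctrl;print(ctrl.hand_in())"
```

```text
the job is handed in; nothing more can be done
None
```

The job is handed in, with no verdict returned: the cameras show all four capacitors in the grey tray, the capacitor bin fully tilted out and empty, and the scoop lying flat and released on the bench at about 26 s.

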